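# Shut the stocked drawers

## Task

Three small drawers in a row have been left open on the packing table. With the fingertips, gently push the two drawers that have goods in them fully shut, so that the goods stay as they stand inside, untouched; leave the empty drawer open just as it is, so that someone sees it needs refilling. Do not slam the drawers, and do not disturb the things standing beside them.

Things in the scene. Friction and masses are not known exactly. Their poses are not given: they have to be found in the camera images.
- unit_a: Grey plastic drawer box with a white-fronted grey drawer, 108 wide (y) x 140 deep (x) x 84 mm high, fixed on a plywood base board 8 mm thick, its open face to the robot. Three identical ones stand side by side with 6 mm between them, in an order that varies. This one's drawer holds the two batteries. Origin: middle of the lower front edge of the box; x points into the box (the way a drawer is pushed shut), y to the left as seen from the front, z up. 
- unit_b: The identical drawer box whose drawer holds the white carton. Origin: middle of the lower front edge of the box; x points into the box (the way a drawer is pushed shut), y to the left as seen from the front, z up. 
- unit_c: The identical drawer box whose drawer is empty. Origin: middle of the lower front edge of the box; x points into the box (the way a drawer is pushed shut), y to the left as seen from the front, z up. 
- drawer_a (a joint): The drawer with the batteries. Slide, m: 0 = fully shut, grows as the drawer comes out, at most 0.100. It has about 1.5 N of friction and stays where it is left (no spring, no catch). Starts at 0.060 to 0.090.
- drawer_b (a joint): The drawer with the white carton. Slide, m: 0 = fully shut, grows as the drawer comes out, at most 0.100. It has about 1.5 N of friction and stays where it is left (no spring, no catch). Starts at 0.060 to 0.090.
- drawer_c (a joint): The empty drawer, to be left as it is. Slide, m: 0 = fully shut, grows as the drawer comes out, at most 0.100. It has about 1.5 N of friction and stays where it is left (no spring, no catch). Starts at 0.060 to 0.090.
- drawer_a_front (a point): Centre of the flat outer face of the front of the drawer with the batteries; the face is 104 mm wide and 78 mm high and this point lies 50 mm above the table. Axes as those of its box. The face reaches 39 mm up and down from here; it carries only a thin label frame (upper half) and a low finger pull that sticks out 8 mm, 24 to 36 mm below this point, 30 mm either side.
- drawer_b_front (a point): Centre of the flat outer face of the front of the drawer with the white carton; the face is 104 mm wide and 78 mm high and this point lies 50 mm above the table. Axes as those of its box. The face reaches 39 mm up and down from here; it carries only a thin label frame (upper half) and a low finger pull that sticks out 8 mm, 24 to 36 mm below this point, 30 mm either side.
- drawer_c_front (a point): Centre of the flat outer face of the front of the empty drawer; the face is 104 mm wide and 78 mm high and this point lies 50 mm above the table. Axes as those of its box. The face reaches 39 mm up and down from here; it carries only a thin label frame (upper half) and a low finger pull that sticks out 8 mm, 24 to 36 mm below this point, 30 mm either side.
- battery_1: White and green round battery, 33 mm across, 62 mm high, standing loose in its drawer (drawer floor 17 mm above the table, side walls 36 mm high). Origin: centre of its underside, z up.
- battery_2: A second battery like battery_1, in the same drawer. Origin: centre of its underside, z up.
- white_box_5: Plain white carton, 50x85x38 mm, lying loose in its drawer. Origin: centre of its underside, z up.
- lamp_box: Bystander: white and green lamp carton, 36x36x75 mm, standing loose on the table to the left of the drawers. Origin: centre of its underside, z up.
- car_charger: Bystander: black round plug, 26 mm across, 58 mm high, standing loose on the table to the right of the drawers. Origin: centre of its underside, z up.
Things that resemble listed ones, but are neither listed nor needed, are in the scene too. Leave any turquoise look-alike of the white_box_5 alone. Leave any red look-alike of the battery_2 alone.

How it is judged:
By the outcome, as a careful person would: the job done as asked, in the order asked, and still so for the second after the job is handed in, with the robot touching nothing.
It also fails if it takes over 42 s, if anything falls off the work surface, if the arm or the gripper's body presses on something with over 40 N, if the wrist force passes 120 N, or if a joint passes its speed limit or range.

## Robot

A 6-joint arm with a two-finger parallel gripper is mounted at the origin on a cart in front of the work surface, level with it; the furniture and walls round the work are solid. World frame = base frame: x ahead of the robot, y to its left, z up, the work surface at z = 0. Lengths are in m, angles in rad, forces in N, time in s.
With the tool pointing down it reaches from about 0.3 to 0.95 m from the base axis. Payload 3.1 kg.
Tool frame: the origin (TCP) lies on the mounting face of the last link; the fingertips stand 173 mm ahead of it and the grasp point (between the pads) lies 155 mm ahead of it; z points along the fingers, y is the direction in which the jaws open and shut (so a half turn about z gives the same grasp; the last joint's range is limited). The gripper opens to 85 mm and grips with 20 to 120 N. Pads are 22 mm wide; open, the fingers measure 114 mm over their backs; the gripper's body (76 mm by 85 mm) begins 54 mm behind the grasp point. The pads swing forward as they close: fully open they stand 13 mm farther back than shut.
Start: joints at [1.108, 0.308, 1.634, -0, 1.2, -0.07], TCP at [0.239, 0.577, 0.405] pointing down, gripper open.
Joint ranges: [-3.06, 3.06], [-0.79, 1.96], [0.05, 2.63], [-1.19, 4.34], [0.05, 2.64], [-2.94, 2.94]. Speed limits (rad/s): [2.79, 2.79, 3.14, 3.14, 3.14, 3.14].

## Interface

Orientations are given as [roll, pitch, yaw] about the fixed x, y, z axes, in that order (R = Rz(yaw) Ry(pitch) Rx(roll)).
In Python, from cell import get_obs, snapshot, get_calibration, sign_off gives the robot as it stands. The module is installed in compiled form; this text tells all that it offers.
- The arm moves only by the tool apply_moves, never from a script. Its argument "rows" is a list of rows, each an object with "travel": the shift along the tool's x, y, z in cm, a list of three; "angular": the turn, a rotation vector about the tool's x, y, z in degrees, a list of three. In form: [{"travel": [x, y, z], "angular": [ax, ay, az]}, ...]. A call has 1 to 10 rows; each row shifts and turns the commanded pose from where the row before left it, along the tool's axes as they then stand; what a row does not reach is not made up. A row lasts 1/8 s, in which the tool goes at most 62.5 mm and 10.7 degrees, less where a joint would pass 70% of its speed; a pose out of reach is approached as far as the arm can. A call is refused whole if a number of a shift passes 6.25 or a number of a turn 10.7, either way. A call with a gripper value outside its range is refused whole. "jaw" is the opening, from 0 (shut) to 1 (fully open), set as the call begins (left out, the last holds). The fingers move at their own pace and stop on an object; the grip force is fixed at half the most. Time passes only in rows, so rows that do not move let the fingers close. It gives the time, the measured TCP pose, the force and the opening at its end, in the units of the state.
- get_obs(): the state, without advancing time (a new reading comes with each control period).
- snapshot(name): name is "side" or "top"; returns (picture, depth): 400x640x3 uint8, red, green, blue; 400x640 float32, m along the optical axis (not along the pixel's ray), 0 where there is no reading.
- get_calibration(name): a dict with "vfov" (degrees; the focal length in pixels is half the picture's height over the tangent of half this angle, whatever the lens; pixels are square), "cx", "cy" (the principal point, pixels), "dist" ([k1, k2, p1, p2, k3] as OpenCV has them; the pictures are not rectified), "rvec" (rotation vector, rad) and "tvec" (3), from world to camera coordinates, as OpenCV has them. Camera axes: x right, y down, z forward; pixel columns grow to the right and rows downward; lengths in m; the calibration is good to about 2 mm. A picture is of the moment at which its call begins. get_calibration takes no time and is no camera call.
- sign_off(): hands the job in, once; it reports no verdict.
The state is a dict: "time": time; "joint_pos": joint angles; "qvel": joint speeds; "joint_torque": joint torques, N m; "ee_pos": TCP position; "tcp_rot": TCP orientation; "wrist_force": force on the tool from outside, world axes, zero at the start; "torque": the same for the moment, N m; "gripper_width": finger opening in m.
Only numpy, scipy, OpenCV 4.12 (cv2) and the standard library are available. Lean on these libraries where they do the work, as an engineer would, in place of code of your own. Each camera call takes 0.05 s, during which the arm holds its last target. There are 200 camera calls.

## Working session

There is one attempt and no reset: what is moved stays moved. The work goes in short steps, Python scripts to look and compute and a tool call to move; the robot and the scene stay as the last step left them, time stands still between calls to the robot, and variables do not carry over. Pictures are saved under pics/ and viewed, about 8 in all and at most 12, crops included, and the job is handed in when it is done.

Besides the shell and the picture viewer there is one more tool, called after "Emit:" in YAML: its name, and indented under it one key for each argument. apply_moves: Moves the arm, as the interface text tells. Its arguments: {"type":"object","properties":{"rows":{"type":"array","items":{"type":"object","properties":{"travel":{"type":"array","items":{"type":"number"}},"angular":{"type":"array","items":{"type":"number"}}}}},"jaw":{"type":"number"}},"required":["rows"]}

```bash
mkdir -p pics
cat > h.py <<'E'
import numpy as np, cv2
from cell import *
def cloud(n):
    im,d=snapshot(n); c=get_calibration(n)
    f=200/np.tan(np.radians(c["vfov"])/2); K=np.array([[f,0,c["cx"]],[0,f,c["cy"]],[0,0,1]])
    vv,uu=np.mgrid[:400,:640]
    p=cv2.undistortPoints(np.stack([uu,vv],-1).reshape(-1,1,2).astype(np.float64),K,np.array(c["dist"],float)).reshape(400,640,2)
    P=np.dstack([p*d[...,None],d]); R=cv2.Rodrigues(np.array(c["rvec"],float))[0]
    W=(P-np.array(c["tvec"]).ravel())@R; W[d==0]=np.nan
    return im,W
def save(n,im,s=1): cv2.imwrite(f"pics/{n}.png",cv2.resize(im[...,::-1],None,fx=s,fy=s,interpolation=cv2.INTER_CUBIC))
E
python3 - <<'E'
from h import *
o=get_obs();print(o)
for n in("top","side"):
    im,W=cloud(n);save(n+"0",im,1.25);np.savez(n+"0",im=im,W=W)
E
```

```text
{'time': 0.0, 'joint_pos': array([ 1.10831950e+00,  3.08989545e-01,  1.63516939e+00, -6.24271844e-06,
        1.19969402e+00, -6.96953297e-02]), 'qvel': array([0.00023758, 0.00024017, 0.000335  , 0.00188389, 0.00017372,
       0.0006433 ]), 'joint_torque': array([ 5.37255437e-04, -4.15260780e+01, -2.76662225e+01,  4.53039377e-06,
        1.03098169e-02, -5.31319756e-06]), 'ee_pos': array([0.23906129, 0.57702075, 0.40346443]), 'tcp_rot': array([-3.13933743e+00, -1.51606333e-04,  2.74881326e+00]), 'wrist_force': array([-0.99543545, -0.06285221,  0.15396903]), 'torque': array([-0.0039302 ,  0.00960227,  0.04609829]), 'gripper_width': 0.08523769910963741}
```

View pics/top0.png

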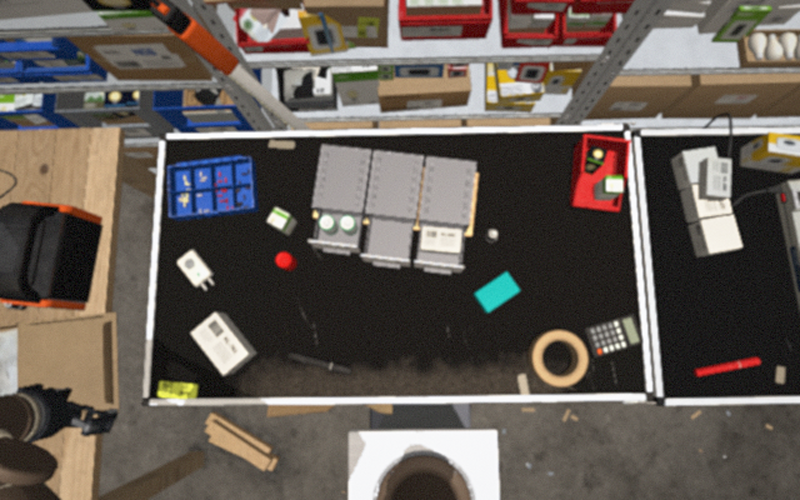

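View pics/side0.png

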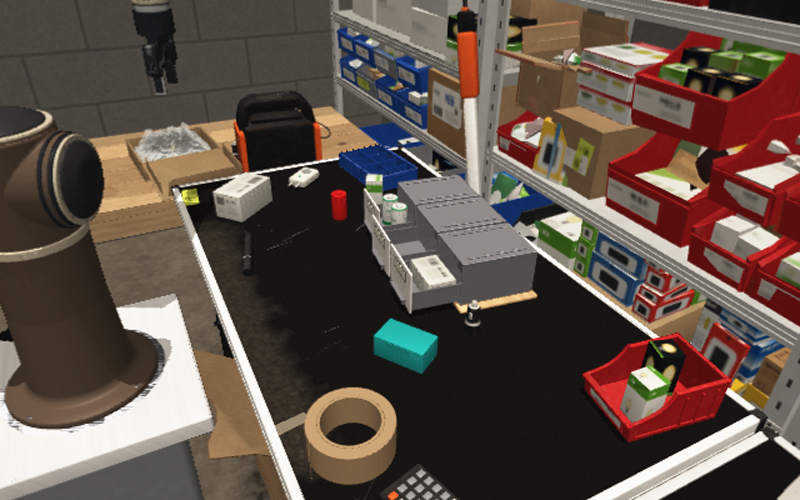

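The left drawer (top picture ≈337,225) holds the two green and white batteries, the middle one (≈388,238) is empty, and the right one (≈441,240) holds the white carton. Look-alikes are the red cylinder (285,260), the turquoise box (497,291), and the white cartons at (222,343) and on the far right. None of these are in drawers. Bystanders are lamp_box (281,220) and charger (492,235). Next I'll measure and check in one close crop.

Run:
```python
from h import *
D=np.load("top0.npz");W=D["W"];im=D["im"]
save("crop",im[100:230,210:420],3.8)
m=(W[...,2]>.084)&(W[...,2]<.1)&(W[...,0]>.45)&(W[...,0]<1)&(abs(W[...,1])<.35)
vv,uu=np.mgrid[:400,:640]; m&=(vv>105)&(vv<225)&(uu>240)&(uu<390)
mm=cv2.morphologyEx(m.astype(np.uint8),cv2.MORPH_OPEN,np.ones((7,7)))
n,l,s,c=cv2.connectedComponentsWithStats(mm)
for i in range(1,n):
    if s[i,4]>200:
        p=W[l==i]; r=cv2.minAreaRect((p[:,:2]*1000).astype(np.float32)); print("top",s[i],r,np.median(p[:,2]))
S=np.load("side0.npz");Ws=S["W"]
for nm,w in(("top",W),("side",Ws)):
    p=w[np.isfinite(w).all(-1)]
    q=p[(p[:,2]>.02)&(p[:,2]<.13)&(p[:,0]>.4)&(p[:,0]<.85)&(p[:,1]<.4)&(p[:,1]>-.3)]
    q=q*1000
    # raster
    for a,b in((20,60),(60,82),(82,100),(100,130)):
        k=q[(q[:,2]>=a)&(q[:,2]<b)]
        H=cv2.resize(np.minimum(255,60*np.histogram2d(k[:,0],k[:,1],bins=[225,350],range=[[400,850],[-300,400]])[0]).astype(np.uint8)[::-1,::-1],None,fx=1,fy=1)
        cv2.imwrite(f"/tmp/{nm}{a}.png",H)
g=np.vstack([np.hstack([cv2.imread(f"/tmp/{n}{a}.png") for n in("top","side")]) for a in(20,82)])
cv2.imwrite("pics/rast.png",g)
```

```text
top [ 251  117   46   53 1984] ((685.0018310546875, 161.9593048095703), (108.93534088134766, 141.2380828857422), 82.3580093383789) 0.09107667117185671
top [ 293  121   46   54 1987] ((669.4855346679688, 48.746337890625), (107.9485855102539, 140.29666137695312), 81.99321746826172) 0.09120770778044238
top [ 336  127   45   53 1913] ((654.41748046875, -64.22145080566406), (107.96794891357422, 141.2789306640625), 82.62022399902344) 0.09113286284350586
```

View pics/crop.png

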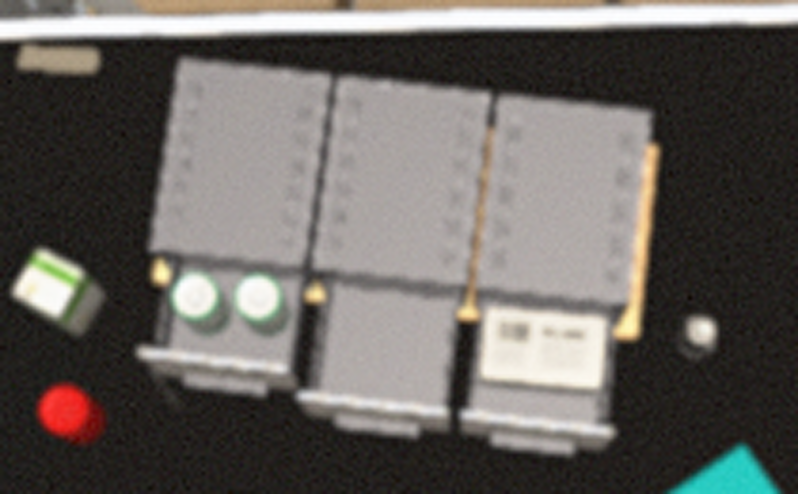

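View pics/rast.png

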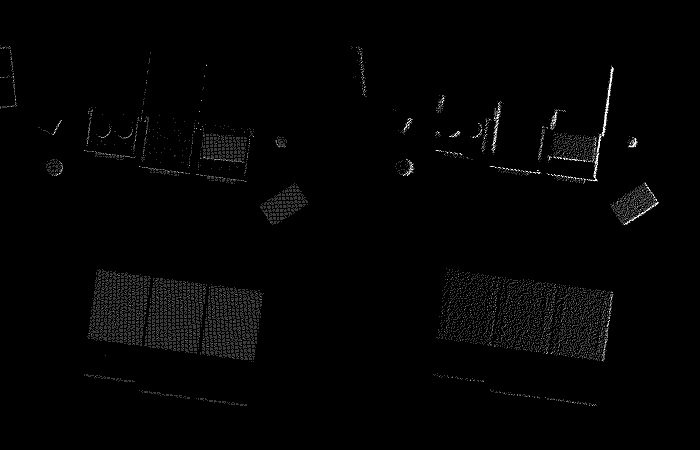

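The crop confirms batteries left (196–258,298), empty drawer in the middle (385,340) and carton right (543,347). Now I'll get the face positions in the unit frame.

```bash
cat >> h.py <<'E'
yaw=np.radians(-7.7); ex=np.array([np.cos(yaw),np.sin(yaw)]); ey=np.array([-ex[1],ex[0]])
C={"a":(.6850,.1620),"c":(.6695,.0487),"b":(.6544,-.0642)}
O={k:np.array(v)-.070*ex for k,v in C.items()}
def local(W,k):
    d=W[...,:2]-O[k]; return d@ex,d@ey
def faces(W):
    for k in O:
        x,y=local(W,k); m=(x<.005)&(x>-.13)&(abs(y)<.045)&(W[...,2]>.084)&(W[...,2]<.096)
        X=x[m]; print(k,m.sum(),"front-rim local x mm: min/med/max",(np.percentile(X,[3,50,97])*1e3).round(1))
E
python3 - <<'E'
from h import *
for n in("top0","side0"): print(n);faces(np.load(n+".npz")["W"])
for k in O: print(k,O[k].round(4))
W=np.load("side0.npz")["W"]
for k in O:
    x,y=local(W,k); m=(x<-.04)&(x>-.13)&(abs(y)<.045)&(W[...,2]>.05)&(W[...,2]<.08); print(k,m.sum(),(np.percentile(x[m],[3,50,97])*1e3).round(1))
# goods
W=np.load("top0.npz")["W"]
x,y=local(W,"a"); m=(x<0)&(x>-.07)&(abs(y)<.05)&(W[...,2]>.07)&(W[...,2]<.084);print("bat x",np.percentile(x[m],[2,98]),np.percentile(y[m],[2,98]))
x,y=local(W,"b"); m=(x<.01)&(x>-.09)&(abs(y)<.05)&(W[...,2]>.05)&(W[...,2]<.066);print("box x",np.percentile(x[m],[2,98]),np.percentile(y[m],[2,98]))
# target TCP poses with 20deg tilt, tips at z .055, 40mm before face
E
```

```text
top0
a 121 front-rim local x mm: min/med/max [-74.7   0.4   4.6]
c 128 front-rim local x mm: min/med/max [-91.6   0.2   4.6]
b 128 front-rim local x mm: min/med/max [-91.6  -0.1   4.2]
side0
a 67 front-rim local x mm: min/med/max [-74.5 -70.1   4.6]
c 94 front-rim local x mm: min/med/max [-91.6 -43.7   4.4]
b 123 front-rim local x mm: min/med/max [-91.1  -0.3   4.4]
a [0.6156 0.1714]
c [0.6001 0.0581]
b [ 0.585  -0.0548]
a 109 [-75.7 -74.  -40.4]
c 125 [-92.7 -91.3 -89.8]
b 347 [-92.3 -55.4 -41. ]
bat x [-0.04024333 -0.00910624] [-0.03673214  0.03428001]
box x [-0.05571546 -0.00695679] [-0.04016154  0.04361903]
```

Emit:
apply_moves:
  jaw: 0
  rows:
    - {"travel":[0,0,0],"angular":[0,0,-7.4]}
    - {"travel":[0,0,0],"angular":[0,0,-7.4]}
    - {"travel":[-2.6,-3.5,0],"angular":[0,0,0]}
    - {"travel":[-2.6,-3.5,0],"angular":[0,0,0]}
    - {"travel":[-2.6,-3.5,0],"angular":[0,0,0]}
    - {"travel":[-2.6,-3.5,0],"angular":[0,0,0]}
    - {"travel":[-2.6,-3.5,0],"angular":[0,0,0]}
    - {"travel":[-2.6,-3.5,0],"angular":[0,0,0]}
    - {"travel":[-2.6,-3.5,0],"angular":[0,0,0]}
    - {"travel":[-2.6,-3.5,0],"angular":[0,0,0]}

```text
time: 1.35
ee_pos: [0.4081, 0.2706, 0.4043]
tcp_rot: [-3.141, -0.0, 3.007]
wrist_force: [1.3, -0.2, 0.6]
gripper_width: -0.0001
```

Emit:
apply_moves:
  rows:
    - {"travel":[-2.75,-3.5,0],"angular":[0,0,0]}
    - {"travel":[-2.75,-3.5,0],"angular":[0,0,0]}
    - {"travel":[0,0,4.5],"angular":[0,0,0]}
    - {"travel":[0,0,4.5],"angular":[0,0,0]}
    - {"travel":[0,0,4],"angular":[0,0,0]}
    - {"travel":[0,0,3.5],"angular":[0,0,0]}
    - {"travel":[0,0,0],"angular":[0,-10,0]}
    - {"travel":[0,0,0],"angular":[0,-10,0]}
    - {"travel":[0,0,0],"angular":[0,0,0]}

```text
time: 2.48
ee_pos: [0.4515, 0.1952, 0.2388]
tcp_rot: [-3.139, 0.346, 3.01]
wrist_force: [-0.5, -0.3, -0.3]
gripper_width: 0.0003
```

```bash
cat >> h.py <<'E'
from scipy.spatial.transform import Rotation as Ro
def tip():
    o=get_obs(); R=Ro.from_euler("xyz",o["tcp_rot"]).as_matrix(); t=o["ee_pos"]+R[:,2]*.173
    print("t",round(o["time"],2),"tip",t.round(4),"z",R[:,2].round(3),"F",o["wrist_force"].round(1),"q",o["joint_pos"].round(2))
    for k in O: d=t[:2]-O[k]; print(k,"local tip mm",(d@ex*1e3).round(1),(d@ey*1e3).round(1))
E
python3 - <<'E'
from h import *
tip(); im,W=cloud("side"); save("s1",im[80:300,200:520],2.4)
E
```

```text
t 2.48 tip [0.5096 0.1871 0.076 ] z [ 0.336 -0.047 -0.941] F [-0.5 -0.3 -0.3] q [ 0.37  0.24  2.15 -0.37  0.48 -0.77]
a local tip mm -107.2 1.4
c local tip mm -107.0 115.7
b local tip mm -107.2 229.6
```

View pics/s1.png

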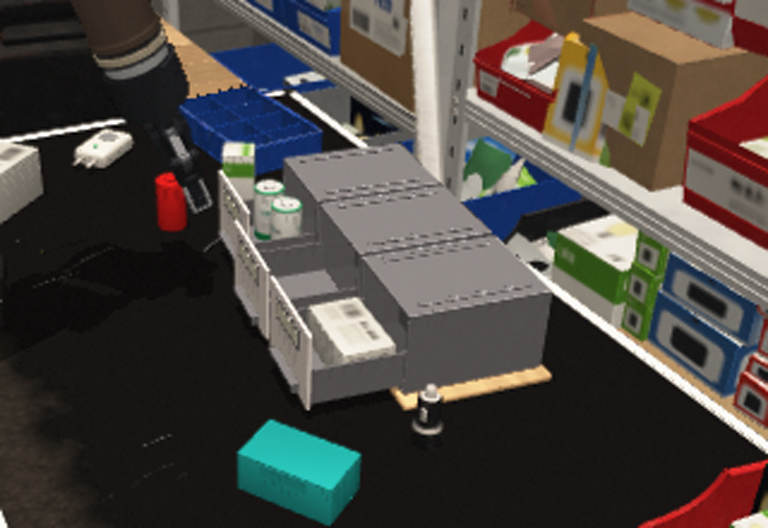

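The side view shows the closed gripper's tips at about (200,200), just in front of the battery drawer's face. I'll lower the tips and then approach slowly.

Emit:
apply_moves:
  rows:
    - {"travel":[0.62,0,1.69],"angular":[0,0,0]}
    - {"travel":[-0.66,0,0.24],"angular":[0,0,0]}
    - {"travel":[-0.47,0,0.17],"angular":[0,0,0]}
    - {"travel":[-0.28,0,0.1],"angular":[0,0,0]}
    - {"travel":[-0.28,0,0.1],"angular":[0,0,0]}
    - {"travel":[-0.28,0,0.1],"angular":[0,0,0]}
    - {"travel":[-0.28,0,0.1],"angular":[0,0,0]}
    - {"travel":[-0.28,0,0.1],"angular":[0,0,0]}

```text
time: 3.52
ee_pos: [0.4794, 0.1917, 0.2217]
tcp_rot: [-3.141, 0.348, 3.007]
wrist_force: [-0.4, 0.0, 0.3]
gripper_width: 0.0001
```

Run:
```python
from h import *
tip(); im,W=cloud("top"); faces(W)
```

```text
t 3.52 tip [0.5379 0.1837 0.0591] z [ 0.338 -0.046 -0.94 ] F [-0.4  0.   0.3] q [ 0.34  0.31  2.1  -0.37  0.45 -0.78]
a local tip mm -78.6 1.8
c local tip mm -78.5 116.2
b local tip mm -78.6 230.1
a 120 front-rim local x mm: min/med/max [-73.9   0.1   4.4]
c 121 front-rim local x mm: min/med/max [-91.6  -0.1   4.2]
b 122 front-rim local x mm: min/med/max [-91.5   0.1   4.6]
```

Emit:
apply_moves:
  rows:
    - {"travel":[-0.28,0,0.1]}
    - {"travel":[-0.28,0,0.1]}
    - {"travel":[-0.28,0,0.1]}
    - {"travel":[-0.28,0,0.1]}
    - {"travel":[-0.28,0,0.1]}
    - {"travel":[-0.28,0,0.1]}
    - {"travel":[-0.28,0,0.1]}
    - {"travel":[-0.28,0,0.1]}

```text
schema error: expected keys travel, angular
```

Run:
```python
from h import *
tip(); im,W=cloud("top"); faces(W)
```

```text
t 3.58 tip [0.5384 0.1837 0.0592] z [ 0.339 -0.046 -0.94 ] F [-0.9 -1.1 -1.5] q [ 0.34  0.31  2.1  -0.37  0.45 -0.78]
a local tip mm -78.2 1.8
c local tip mm -78.0 116.2
b local tip mm -78.2 230.1
a 125 front-rim local x mm: min/med/max [-69.6   0.2   4.7]
c 125 front-rim local x mm: min/med/max [-91.6   0.2   4.7]
b 135 front-rim local x mm: min/med/max [-91.7   0.2   4.9]
```

Emit:
apply_moves:
  rows:
    - {"travel":[-0.28,0,0.1],"angular":[0,0,0]}
    - {"travel":[-0.28,0,0.1],"angular":[0,0,0]}
    - {"travel":[-0.28,0,0.1],"angular":[0,0,0]}
    - {"travel":[-0.28,0,0.1],"angular":[0,0,0]}
    - {"travel":[-0.28,0,0.1],"angular":[0,0,0]}
    - {"travel":[-0.28,0,0.1],"angular":[0,0,0]}
    - {"travel":[-0.28,0,0.1],"angular":[0,0,0]}
    - {"travel":[-0.28,0,0.1],"angular":[0,0,0]}

```text
time: 4.62
ee_pos: [0.5031, 0.1884, 0.2217]
tcp_rot: [-3.141, 0.348, 3.007]
wrist_force: [-0.8, -0.3, 0.3]
gripper_width: 0.0003
```

Run:
```python
from h import *
tip(); im,W=cloud("top"); faces(W); im,W=cloud("side"); faces(W); save("s2",im[80:300,200:520],2.4)
```

```text
t 4.62 tip [0.5617 0.1804 0.0591] z [ 0.338 -0.046 -0.94 ] F [-0.8 -0.3  0.3] q [ 0.32  0.34  2.05 -0.35  0.45 -0.83]
a local tip mm -54.7 1.7
c local tip mm -54.5 116.1
b local tip mm -54.7 230.0
a 118 front-rim local x mm: min/med/max [-46.3   0.2   4.4]
c 120 front-rim local x mm: min/med/max [-91.5   0.3   4.6]
b 133 front-rim local x mm: min/med/max [-91.6   0.1   4.7]
a 84 front-rim local x mm: min/med/max [-71.5 -42.7   4.6]
c 90 front-rim local x mm: min/med/max [-91.2 -43.2   4.3]
b 129 front-rim local x mm: min/med/max [-91.1  -0.6   4.6]
```

View pics/s2.png

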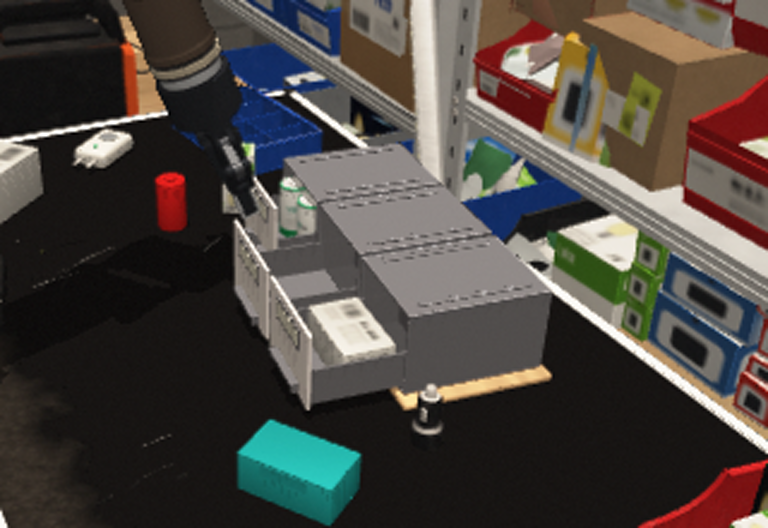

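The battery drawer is moving in with the fingertips (245,205). The batteries at (290,205) and (306,215) are still standing.

Emit:
apply_moves:
  rows:
    - {"travel":[-0.28,0,0.1],"angular":[0,0,0]}
    - {"travel":[-0.28,0,0.1],"angular":[0,0,0]}
    - {"travel":[-0.28,0,0.1],"angular":[0,0,0]}
    - {"travel":[-0.28,0,0.1],"angular":[0,0,0]}
    - {"travel":[-0.28,0,0.1],"angular":[0,0,0]}
    - {"travel":[-0.28,0,0.1],"angular":[0,0,0]}
    - {"travel":[-0.28,0,0.1],"angular":[0,0,0]}
    - {"travel":[-0.28,0,0.1],"angular":[0,0,0]}
    - {"travel":[-0.28,0,0.1],"angular":[0,0,0]}
    - {"travel":[-0.28,0,0.1],"angular":[0,0,0]}

```text
time: 5.98
ee_pos: [0.5327, 0.1844, 0.222]
tcp_rot: [-3.141, 0.349, 3.007]
wrist_force: [-2.0, -0.2, 0.1]
gripper_width: 0.0002
```

Emit:
apply_moves:
  rows:
    - {"travel":[-0.14,0,0.05],"angular":[0,0,0]}
    - {"travel":[-0.14,0,0.05],"angular":[0,0,0]}
    - {"travel":[-0.14,0,0.05],"angular":[0,0,0]}
    - {"travel":[-0.14,0,0.05],"angular":[0,0,0]}

```text
time: 6.48
ee_pos: [0.5385, 0.1837, 0.2221]
tcp_rot: [-3.141, 0.349, 3.007]
wrist_force: [-1.7, 0.0, -0.4]
gripper_width: 0.0002
```

Run:
```python
from h import *
tip(); im,W=cloud("top"); faces(W)
```

```text
t 6.47 tip [0.5971 0.1758 0.0595] z [ 0.339 -0.046 -0.94 ] F [-1.7  0.  -0.4] q [ 0.29  0.39  1.98 -0.31  0.47 -0.89]
a local tip mm -18.9 1.9
c local tip mm -18.8 116.2
b local tip mm -18.9 230.1
a 100 front-rim local x mm: min/med/max [-10.5   1.3   4.7]
c 122 front-rim local x mm: min/med/max [-91.4   0.2   4.6]
b 134 front-rim local x mm: min/med/max [-91.7  -0.3   4.8]
```

Face is at about −10 mm. I'll continue in 1 mm rows until the force rises.

Emit:
apply_moves:
  rows:
    - {"travel":[-0.1,0,0.035],"angular":[0,0,0]}
    - {"travel":[-0.1,0,0.035],"angular":[0,0,0]}
    - {"travel":[-0.1,0,0.035],"angular":[0,0,0]}

```text
time: 6.9
ee_pos: [0.5417, 0.1833, 0.2222]
tcp_rot: [3.142, 0.349, 3.007]
wrist_force: [-1.9, 0.7, -1.3]
gripper_width: 0.0
```

Emit:
apply_moves:
  rows:
    - {"travel":[-0.1,0,0.035],"angular":[0,0,0]}
    - {"travel":[-0.1,0,0.035],"angular":[0,0,0]}

```text
time: 7.15
ee_pos: [0.5438, 0.183, 0.2222]
tcp_rot: [-3.142, 0.349, 3.007]
wrist_force: [-1.1, 0.3, -0.3]
gripper_width: -0.0
```

Emit:
apply_moves:
  rows:
    - {"travel":[-0.1,0,0.035],"angular":[0,0,0]}
    - {"travel":[-0.1,0,0.035],"angular":[0,0,0]}

```text
time: 7.4
ee_pos: [0.5452, 0.1829, 0.2221]
tcp_rot: [-3.141, 0.347, 3.007]
wrist_force: [-8.6, 2.3, 4.2]
gripper_width: 0.0001
```

Emit:
apply_moves:
  rows:
    - {"travel":[-0.1,0,0.035],"angular":[0,0,0]}
    - {"travel":[-0.1,0,0.035],"angular":[0,0,0]}

```text
time: 7.65
ee_pos: [0.5459, 0.1829, 0.2222]
tcp_rot: [-3.14, 0.344, 3.006]
wrist_force: [-15.5, 3.4, 11.6]
gripper_width: 0.0002
```

Run:
```python
from h import *
tip(); im,W=cloud("top"); faces(W)
```

```text
t 7.65 tip [0.6037 0.1748 0.0593] z [ 0.334 -0.047 -0.942] F [-15.5   3.4  11.6] q [ 0.28  0.4   1.96 -0.3   0.48 -0.91]
a local tip mm -12.3 1.7
c local tip mm -12.1 116.1
b local tip mm -12.3 230.0
a 77 front-rim local x mm: min/med/max [-4.3  1.1  4.6]
c 130 front-rim local x mm: min/med/max [-91.5   0.1   4.8]
b 128 front-rim local x mm: min/med/max [-91.5  -0.    4.6]
```

The battery drawer hit its stop: force rose and motion ceased. I'll back off and move to the carton drawer.

Emit:
apply_moves:
  rows:
    - {"travel":[0.28,0,-0.1],"angular":[0,0,0]}
    - {"travel":[0.66,0,-0.24],"angular":[0,0,0]}
    - {"travel":[1.88,0,-0.68],"angular":[0,0,0]}
    - {"travel":[2.35,0,-0.86],"angular":[0,0,0]}
    - {"travel":[2.35,0,-0.86],"angular":[0,0,0]}
    - {"travel":[2.35,0,-0.86],"angular":[0,0,0]}
    - {"travel":[0.47,0,-0.17],"angular":[0,0,0]}

```text
time: 8.57
ee_pos: [0.4379, 0.1973, 0.2224]
tcp_rot: [3.141, 0.349, 3.008]
wrist_force: [0.9, 0.6, 0.1]
gripper_width: -0.0001
```

Emit:
apply_moves:
  rows:
    - {"travel":[0,-2,0],"angular":[0,0,0]}
    - {"travel":[0,-3.5,0],"angular":[0,0,0]}
    - {"travel":[0,-3.5,0],"angular":[0,0,0]}
    - {"travel":[0,-3.5,0],"angular":[0,0,0]}
    - {"travel":[0,-3.5,0],"angular":[0,0,0]}
    - {"travel":[0,-3.5,0],"angular":[0,0,0]}
    - {"travel":[0,-2.5,0],"angular":[0,0,0]}
    - {"travel":[0,-1,0],"angular":[0,0,0]}
    - {"travel":[0,0,0],"angular":[0,0,0]}

```text
time: 9.7
ee_pos: [0.4092, -0.0319, 0.223]
tcp_rot: [-3.141, 0.352, 3.005]
wrist_force: [-0.1, 1.0, -0.0]
gripper_width: -0.0
```

Run:
```python
from h import *
tip(); im,W=cloud("top"); faces(W)
```

```text
t 9.7 tip [ 0.4682 -0.0401  0.0606] z [ 0.341 -0.047 -0.939] F [-0.1  1.  -0. ] q [-0.19  0.12  2.35  0.06  0.32 -1.68]
a local tip mm -117.7 -229.3
c local tip mm -117.5 -115.0
b local tip mm -117.7 -1.0
a 125 front-rim local x mm: min/med/max [-4.4  0.   4.8]
c 126 front-rim local x mm: min/med/max [-91.7   0.    4.6]
b 126 front-rim local x mm: min/med/max [-91.7   0.    4.6]
```

Emit:
apply_moves:
  rows:
    - {"travel":[-0.66,0,0.24],"angular":[0,0,0]}
    - {"travel":[-0.47,0,0.17],"angular":[0,0,0]}
    - {"travel":[-0.2,0,0.07],"angular":[0,0,0]}
    - {"travel":[-0.2,0,0.07],"angular":[0,0,0]}
    - {"travel":[-0.28,0,0.1],"angular":[0,0,0]}
    - {"travel":[-0.28,0,0.1],"angular":[0,0,0]}
    - {"travel":[-0.28,0,0.1],"angular":[0,0,0]}
    - {"travel":[-0.28,0,0.1],"angular":[0,0,0]}
    - {"travel":[-0.28,0,0.1],"angular":[0,0,0]}
    - {"travel":[-0.28,0,0.1],"angular":[0,0,0]}

```text
time: 11.0
ee_pos: [0.4417, -0.0353, 0.2223]
tcp_rot: [3.142, 0.348, 3.007]
wrist_force: [-1.3, 1.0, -1.3]
gripper_width: -0.0001
```

Emit:
apply_moves:
  rows:
    - {"travel":[-0.28,0,0.1],"angular":[0,0,0]}
    - {"travel":[-0.28,0,0.1],"angular":[0,0,0]}
    - {"travel":[-0.28,0,0.1],"angular":[0,0,0]}
    - {"travel":[-0.28,0,0.1],"angular":[0,0,0]}
    - {"travel":[-0.28,0,0.1],"angular":[0,0,0]}
    - {"travel":[-0.28,0,0.1],"angular":[0,0,0]}
    - {"travel":[-0.28,0,0.1],"angular":[0,0,0]}
    - {"travel":[-0.28,0,0.1],"angular":[0,0,0]}
    - {"travel":[-0.28,0,0.1],"angular":[0,0,0]}
    - {"travel":[-0.28,0,0.1],"angular":[0,0,0]}

```text
time: 12.25
ee_pos: [0.4715, -0.0393, 0.2227]
tcp_rot: [-3.142, 0.349, 3.007]
wrist_force: [-1.4, -0.1, -1.2]
gripper_width: -0.0
```

Run:
```python
from h import *
tip(); im,W=cloud("top"); faces(W);x,y=local(W,"b"); m=(x<.01)&(x>-.09)&(abs(y)<.05)&(W[...,2]>.05)&(W[...,2]<.066);print("box x",np.percentile(x[m],[2,98]),np.percentile(y[m],[2,98]))
```

```text
t 12.25 tip [ 0.5301 -0.0473  0.0601] z [ 0.339 -0.046 -0.94 ] F [-1.4 -0.1 -1.2] q [-0.18  0.23  2.21  0.04  0.35 -1.66]
a local tip mm -55.4 -228.1
c local tip mm -55.3 -113.8
b local tip mm -55.4 0.1
a 118 front-rim local x mm: min/med/max [-4.2  0.2  4.4]
c 125 front-rim local x mm: min/med/max [-91.5   0.1   4.7]
b 125 front-rim local x mm: min/med/max [-46.4   0.1   4.5]
box x [-0.04668227  0.00723458] [-0.04205295  0.04571839]
```

Same as drawer A at this point, so I'll use the same sequence.

Emit:
apply_moves:
  rows:
    - {"travel":[-0.28,0,0.1],"angular":[0,0,0]}
    - {"travel":[-0.28,0,0.1],"angular":[0,0,0]}
    - {"travel":[-0.28,0,0.1],"angular":[0,0,0]}
    - {"travel":[-0.28,0,0.1],"angular":[0,0,0]}
    - {"travel":[-0.28,0,0.1],"angular":[0,0,0]}
    - {"travel":[-0.28,0,0.1],"angular":[0,0,0]}
    - {"travel":[-0.28,0,0.1],"angular":[0,0,0]}
    - {"travel":[-0.28,0,0.1],"angular":[0,0,0]}
    - {"travel":[-0.28,0,0.1],"angular":[0,0,0]}
    - {"travel":[-0.28,0,0.1],"angular":[0,0,0]}

```text
time: 13.55
ee_pos: [0.5009, -0.0433, 0.2229]
tcp_rot: [-3.142, 0.349, 3.007]
wrist_force: [-0.9, -0.8, 0.3]
gripper_width: 0.0
```

Emit:
apply_moves:
  rows:
    - {"travel":[-0.14,0,0.05],"angular":[0,0,0]}
    - {"travel":[-0.14,0,0.05],"angular":[0,0,0]}
    - {"travel":[-0.14,0,0.05],"angular":[0,0,0]}
    - {"travel":[-0.14,0,0.05],"angular":[0,0,0]}
    - {"travel":[-0.1,0,0.035],"angular":[0,0,0]}
    - {"travel":[-0.1,0,0.035],"angular":[0,0,0]}
    - {"travel":[-0.1,0,0.035],"angular":[0,0,0]}
    - {"travel":[-0.1,0,0.035],"angular":[0,0,0]}

```text
time: 14.55
ee_pos: [0.5108, -0.0446, 0.2229]
tcp_rot: [-3.142, 0.349, 3.007]
wrist_force: [-1.8, -1.1, -1.0]
gripper_width: -0.0001
```

Emit:
apply_moves:
  rows:
    - {"travel":[-0.1,0,0.035],"angular":[0,0,0]}
    - {"travel":[-0.1,0,0.035],"angular":[0,0,0]}
    - {"travel":[-0.1,0,0.035],"angular":[0,0,0]}

```text
time: 14.92
ee_pos: [0.5136, -0.045, 0.2228]
tcp_rot: [3.142, 0.347, 3.007]
wrist_force: [-5.3, -0.6, 3.8]
gripper_width: -0.0002
```

Emit:
apply_moves:
  rows:
    - {"travel":[-0.1,0,0.035],"angular":[0,0,0]}
    - {"travel":[-0.1,0,0.035],"angular":[0,0,0]}

```text
time: 15.18
ee_pos: [0.5144, -0.045, 0.2224]
tcp_rot: [3.141, 0.343, 3.007]
wrist_force: [-9.8, -0.0, 7.1]
gripper_width: -0.0003
```

Emit:
apply_moves:
  rows:
    - {"travel":[0.28,0,-0.1],"angular":[0,0,0]}
    - {"travel":[0.66,0,-0.24],"angular":[0,0,0]}
    - {"travel":[1.88,0,-0.68],"angular":[0,0,0]}
    - {"travel":[2.35,0,-0.86],"angular":[0,0,0]}
    - {"travel":[2.35,0,-0.86],"angular":[0,0,0]}
    - {"travel":[2.35,0,-0.86],"angular":[0,0,0]}
    - {"travel":[0.9,0,-3],"angular":[0,0,0]}
    - {"travel":[0,0,-4],"angular":[0,0,0]}
    - {"travel":[0,0,0],"angular":[0,0,0]}

```text
time: 16.3
ee_pos: [0.3811, -0.0271, 0.289]
tcp_rot: [-3.141, 0.359, 3.007]
wrist_force: [0.0, -0.3, -1.0]
gripper_width: -0.0001
```

Run:
```python
from h import *
tip(); im,W=cloud("top"); faces(W); save("top_end",im[90:300,180:440],3)
im,W=cloud("side"); save("side_end",im[80:300,200:520],2.4); faces(W)
D=np.load("side0.npz")["W"]
for k in "ab":
  for n,w in(("now",W),):
    x,y=local(w,k); m=(x<.0)&(x>-.03)&(abs(y)<.045)&(w[...,2]>.04)&(w[...,2]<.075); print(k,n,m.sum(),(np.percentile(x[m],[10,50,90])*1e3).round(1))
```

```text
t 16.3 tip [ 0.4412 -0.0353  0.127 ] z [ 0.348 -0.047 -0.936] F [ 0.  -0.3 -1. ] q [-0.19 -0.1   2.38  0.04  0.5  -1.66]
a local tip mm -145.2 -228.2
c local tip mm -145.0 -113.8
b local tip mm -145.1 0.1
a 122 front-rim local x mm: min/med/max [-4.4  0.2  4.5]
c 124 front-rim local x mm: min/med/max [-91.5   0.2   4.4]
b 132 front-rim local x mm: min/med/max [-4.7  0.   4.5]
a 73 front-rim local x mm: min/med/max [-4.  -0.6  4.4]
c 94 front-rim local x mm: min/med/max [-91.6 -87.4   4.8]
b 129 front-rim local x mm: min/med/max [-4.4 -0.2  4. ]
a now 137 [-4.9 -3.7 -2.5]
b now 223 [-5.1 -4.2 -3.2]
```

View pics/side_end.png

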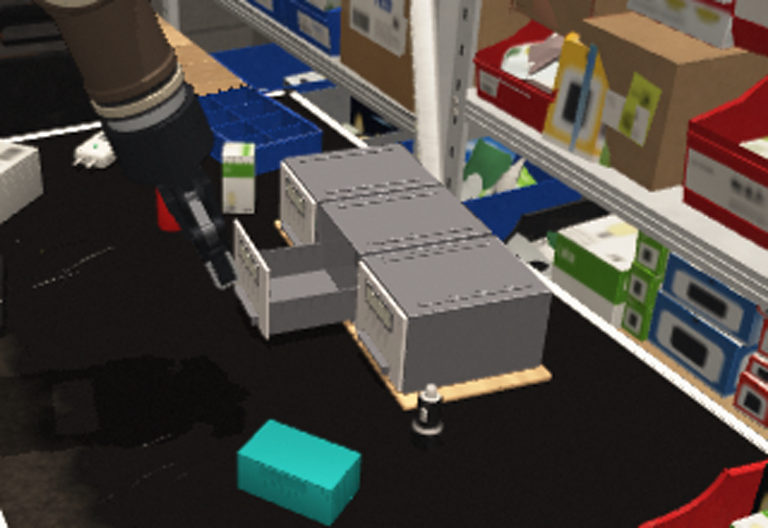

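View pics/top_end.png

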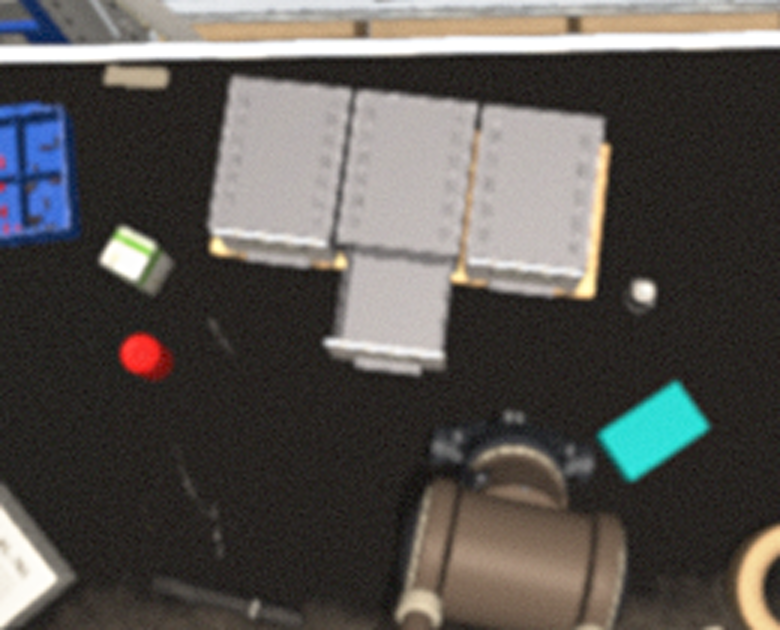

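The side view shows drawers A (298,205) and B (385,320) flush and C (255,280) still open. The lamp carton (238,178) and charger (430,410) are standing. The top view agrees, with the arm at (510,480) clear of everything. Handing in.

```bash
python3 -c "from cell import *; print(sign_off())"
```

```text
the job is handed in; nothing more can be done
None
```

I pushed the battery drawer (left) and then the carton drawer (right) shut with the closed fingertips, at about 24 mm/s, slowing to 8 mm/s near the end. I left the empty middle drawer open and handed the job in at about 16.4 s of the 42 s allowed.

- **Shut drawers:** each was pushed against its stop. The wrist force rose to about 20 N on the battery drawer and 12 N on the carton drawer. Both faces now sit about 4 mm in front of their boxes, in both cameras.
- **Empty drawer:** its face stayed at −91.5 mm in the box frame, the same as at the start.
- **Bystanders:** the lamp carton and the charger look unmoved and are still standing. The arm was clear of everything at hand-in.
- **Not checked:** the goods can't be seen once the drawers are shut. The batteries were last seen standing, about 28 mm into their roughly 70 mm push. The carton was last measured lying in place about halfway through its push.

No check failed or disagreed. One move call was refused for a missing field and moved nothing.

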